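# Hook the detector carriage out from under the deck and lock it

## Robot

A 7-joint arm with a two-finger parallel gripper is mounted at the origin on the work surface. World frame = base frame: x ahead of the robot, y to its left, z up, the work surface at z = 0. Lengths are in m, angles in rad, forces in N, time in s.
With the tool pointing down it reaches from about 0.425 to 0.875 m from the base axis. Payload 4.7 kg.
Tool frame: the origin (TCP) lies between the finger pads; the fingertips stand 14 mm ahead of it and the grasp point (between the pads) lies 5 mm behind it; z points along the fingers, y is the line along which they close (so a half turn about z gives the same grasp; the last joint's range is limited). The gripper opens to 87 mm and grips with 3 to 60 N. Pads are 19 mm wide; open, the fingers measure 117 mm over their backs; the gripper's body (75 mm by 190 mm) begins 51 mm behind the grasp point.
Start: joints at [-1.195, 0.321, -0.07, 1.45, 0.023, 1.371, -0.057], TCP at [0.23, 0.608, 0.237] pointing down, gripper open.
Joint ranges: [-2.86, 2.86], [-0.3, 2.09], [-1.38, 1.24], [0.06, 2.45], [-1.56, 4.7], [0.09, 2.05], [-2.69, 2.69]. Speed limits (rad/s): [2.57, 2.57, 3.14, 3.14, 3.14, 3.14, 3.14].

## Interface

Orientations are given as a rotation vector (axis times angle).
In Python, from bench import get_state, get_image, camera_params, close_job gives the robot as it stands. The module is installed in compiled form; this text tells all that it offers.
- The arm moves only by the tool arm_command, never from a script. Its argument "motion" is a list of rows, each a list of 5 numbers: the finger opening in mm, from 0 to 87, then the shift along the tool's x, y, z in mm, then the turn about the tool's z in degrees. In form: [[gripper, x, y, z, spin], ...]. A call has 1 to 5 rows; each row is the pose to reach, as a shift and turn from the pose commanded when the call began, along the tool's axes at that moment; what a row does not reach only later rows make up. A row lasts 1/12 s, in which the tool goes at most 41.7 mm and 7.16 degrees, less where a joint would pass 70% of its speed; a pose out of reach is approached as far as the arm can. A call with a gripper value outside its range is refused whole. The fingers move at their own pace and stop on an object; "newtons" is the grip in N (left out, the last holds). Time passes only in rows, so rows that repeat a pose let the fingers close. It gives the time, the measured TCP pose, the force, the opening and the grip force at its end, in the units of the state.
- get_state(): the state, without advancing time (a new reading comes with each control period).
- get_image(name): name is "side" or "top"; returns (picture, depth): 480x640x3 uint8, red, green, blue; 480x640 float32, m along the optical axis (not along the pixel's ray), 0 where there is no reading.
- camera_params(name): a dict with "intrinsics" (3x3 intrinsics, pixels), "extrinsics" (4x4, takes a point from camera to world coordinates). Camera axes: x right, y down, z forward; pixel columns grow to the right and rows downward; lengths in m; the calibration is good to about 2 mm. A picture is of the moment at which its call begins. camera_params takes no time and is no camera call.
- close_job(): hands the job in; it is judged then, once.
The state is a dict: "time": time; "joint_positions": joint angles; "qd": joint speeds; "joint_torque": joint torques, N m; "position": TCP position; "tool_rot": TCP orientation; "ft_force": force on the tool from outside, world axes, zero at the start; "torque": the same for the moment, N m; "grip_width": opening from 0.0 (shut) to 1.0 (fully open); "grip_force": force on a finger pad.
Only numpy, scipy, OpenCV 4.12 (cv2) and the standard library are available. Lean on these libraries where they do the work, as an engineer would, in place of code of your own. Each camera call takes 0.05 s, during which the arm holds its last target. There are 200 camera calls.

## Task

Take the orange-handled hooked rod from its rest, reach it under the black deck, catch the red pull eye hidden there and draw the detector carriage fully out to its stop, using only the rod on the carriage. Then lay the rod back on its rest the way it lay, and turn the lock knob on the deck clockwise until its white pointer stands at the yellow mark. Leave the lens mount, the control puck and the bottle where they are.

Things in the scene. Friction and masses are not known exactly. Their poses are not given: they have to be found in the camera images.
- stand: Fixed black deck, 220 (x) by 150 mm (y), underside 105, top 117 mm up, on four 18 mm posts at x +-95, y +-60; under it a rail 70 mm wide, 20 high, y -155 to 60. White microscope (up to 435 mm tall) at y -210 to -420. Origin: on the table under the deck's middle. Carriage slides out along +y past the deck's front edge at y = 75. White line on the deck at x = 0 lies above the eye's path.
- deck_edge (a point): Middle of the top of the deck's front edge, 117 mm above the table, under the end of the white line; axes as the stand.
- eye (a point): Centre of the red pull eye at the carriage's front: a ring lying flat (vertical axis), bar 8 mm thick, hole 34 mm, outside 50 mm across, 45 mm above the table (bar from 41 to 49 mm). Under it only the rail, top at 20 mm. It starts on the deck's centre line 30 to 60 mm behind the front edge, in free space under the deck. Axes as the stand (pull to +y).
- tail (a point): Middle of the rear end of the carriage, 165 mm behind the eye (towards the stand's -y), 36 mm above the table; the blue detector box (50 x 45 x 40 mm) stands at this end and can be seen from above behind the deck at the start.
- carriage (a joint): How far the carriage is out, in m: 0 = fully in, 0.100 = fully out, against its hard stop. It moves stiffly (about 4 N) and stays where it is left.
- rod_grip (a point): Middle of the rod's orange handle (120 mm along x, 18 x 18 mm), half-way up, to be gripped from above, fingers across y. x points to the hook, z up as it lies. The 7 mm steel rod leaves the handle along +x at mid-height. Mass 0.11 to 0.18 kg, balance point about 20 mm ahead of here.
- rod_hook (a point): Middle of the hook's shank: 174 mm ahead of rod_grip in x and 15 mm below it. The 7 mm thick shank hangs straight down at the rod's end; its tip lies 17 mm below this point and curls 5 mm back towards the handle. Axes as rod_grip.
- rest: Fixed rest for the rod: grey base 130 x 56 x 6 mm, two white forks at x = +-45 mm (14 mm long) with floors 40 mm above the table, 30 mm clear between cheeks that rise to 54 mm. The handle lies in both forks, hook towards the rest's +x and hanging down; 76 mm is free between the forks for fingers. Origin: on the table under the middle; z up.
- rest_seat (a point): Where the middle of the handle (rod_grip) is when the rod lies on the rest: 49 mm above the table. Axes as the rest.
- lock (a joint): Angle of the lock knob in rad, growing clockwise seen from above; 0 = white pointer along the stand's +x, 1.3 = white pointer at the yellow mark; limits 0 and 2.2. Stiff enough to stay (about 0.06 N m).
- lock_grip (a point): On the lock knob's axis at the height to grip: the black bar grip is 46 mm long (its x, white pointer at +x), 14 mm wide (y), 34 mm tall, spanning 133 to 167 mm above the table; this point is at 151 mm. Under it only a 22 mm stem on the deck. Turns with the knob.
- lens_mount: Bystander: round lens in a black ring (56 mm) on a post with a 60 mm foot, 126 mm tall; origin under its foot.
- puck: Bystander: grey round control puck, 100 mm across, 50 mm tall with three white knobs; origin under its centre.
- bottle: Bystander: small white bottle, 48 mm across, 100 mm tall; origin under its centre.
- rod: The hooked rod as a whole; its origin is the middle of the handle's underside (9 mm below rod_grip), axes as rod_grip.
Mind the look-alikes: they are no part of the job. What is meant by the rod is not pink, and is the larger of those in its own colour. Leave any pink look-alike of the rest alone.

How it is judged:
On the way, in this order (a step that is already met when the one before it is completed fails the run):
1. the hook is down through the eye (horizontal distance between rod_hook and eye below 0.018 m and z of rod_hook in the frame of eye between -0.02 and 0.009 m), for 0.1 s.
2. the carriage is fully out (value of joint carriage above 0.094 m), for 0.1 s.
3. the knob's pointer is at the yellow mark (value of joint lock between 1.18 and 1.42 rad), for 0.1 s.
At the end, for the whole second after the job is handed in: Carriage within 6 mm of its stop; pointer within 0.12 rad of the yellow mark; rod lying still in both forks of its rest, hook towards the rest's +x and down, handle within 25 mm of its place (6 mm in height), tilt under 0.12 rad, within 0.25 rad of the rest's direction (all of step 3 and value of joint carriage above 0.094 m and distance between rod_grip and rest_seat below 0.025 m and z of rod_grip in the frame of rest_seat between -0.006 and 0.006 m and angle between rod_grip's own z axis and vertical below 0.12 rad and x of rod_hook in the frame of rest_seat above 0.12 m and angle between the x axis of rod_grip and the x axis of rest_seat, either way round below 0.25 rad and linear speed of rod below 0.02 m/s and velocity of joint lock between -0.05 and 0.05 rad/s); the robot touches nothing.
It fails at once if the gripper or arm pushes the carriage itself (contact force between any of the fingers, the arm and carriage above 2 N).
It fails at once if the lens mount, puck or bottle is moved more than 20 mm or tipped (distance of any of lens_mount, puck, bottle from where it was at the start of the episode above 0.02 m or angle between any of lens_mount, puck, bottle's own z axis and vertical above 0.35 rad).
It also fails if it takes over 64 s, if anything falls off the work surface, if the arm or the gripper's body presses on something with over 40 N, if the wrist force passes 120 N, or if a joint passes its speed limit or range.

## Working session

There is one attempt and no reset: what is moved stays moved. The work goes in short steps, Python scripts to look and compute and a tool call to move; the robot and the scene stay as the last step left them, time stands still between calls to the robot, and variables do not carry over. Pictures are saved under pics/ and viewed, at most 10 in all, crops included, and the job is handed in when it is done.

Besides the shell and the picture viewer there is one more tool, called after ">>>" by a JSON object that holds its "fn" and its "kwargs". arm_command: Moves the arm, as the interface text tells. Its arguments: {"type":"object","properties":{"motion":{"type":"array"},"newtons":{"type":"number"}},"required":["motion"]}

```bash
mkdir -p pics; cat > h.py <<'E'
import numpy as np, cv2
from bench import *
def look(n):
    im,d=get_image(n); np.savez('%s.npz'%n,im=im,d=d); return im,d
def load(n):
    f=np.load('%s.npz'%n); return f['im'],f['d']
def onplane(n,uv,z):
    p=camera_params(n);K=np.array(p['intrinsics']);T=np.array(p['extrinsics'])
    uv=np.atleast_2d(np.asarray(uv,float)); r=np.c_[uv,np.ones(len(uv))]@np.linalg.inv(K).T@T[:3,:3].T
    o=T[:3,3]; return o+r*((z-o[2])/r[:,2])[:,None]
def cloud(n,d):
    p=camera_params(n);K=np.array(p['intrinsics']);T=np.array(p['extrinsics'])
    v,u=np.mgrid[:480,:640]; P=np.stack([(u-K[0,2])/K[0,0]*d,(v-K[1,2])/K[1,1]*d,d],-1)
    return P@T[:3,:3].T+T[:3,3]
E
python3 - <<'E'
from h import *
for n in ('top','side'):
    im,d=look(n); cv2.imwrite(f'pics/{n}0.png',im[...,::-1]); print(np.array(camera_params(n)['extrinsics']).round(3).tolist(), camera_params(n)['intrinsics'][0][0])
s=get_state();print(s['position'],s['tool_rot'],s['time'])
E
```

```text
[[-0.027, -0.988, 0.15, 0.262], [-1.0, 0.027, -0.007, 0.061], [0.002, -0.15, -0.989, 1.684], [0.0, 0.0, 0.0, 1.0]] 596.1586446926889
[[-0.904, -0.321, 0.283, 0.137], [-0.428, 0.69, -0.584, 0.876], [-0.007, -0.648, -0.761, 1.158], [0.0, 0.0, 0.0, 1.0]] 592.490566987977
[0.22995157 0.60745239 0.23555994] [-5.65148975e-01 -3.09009901e+00  2.70101102e-03] 0.1
```

View pics/top0.png

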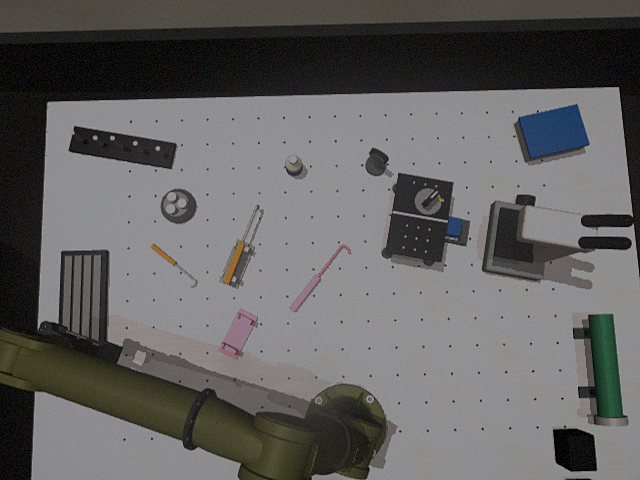

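View pics/side0.png

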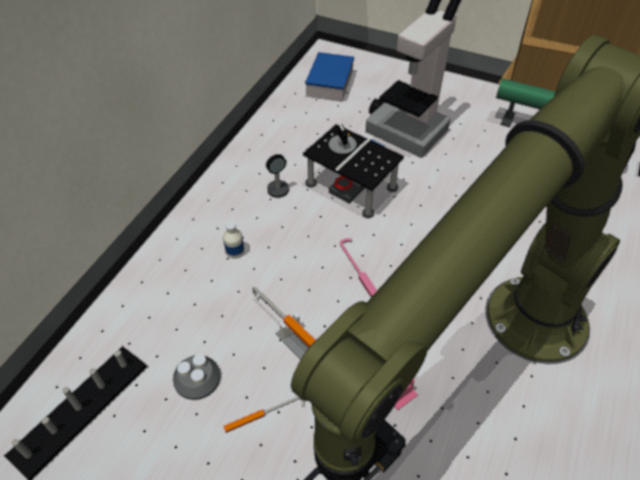

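The top view shows the following rod look-alikes:
- a large orange-handled rod on the grey/white rest at (238,265), hook at (258,210)
- a small orange rod on the table at (165,255)
- a pink rod at (320,280)
- a pink rest at (238,333)

My choice is the one on the rest at (238,265). The deck is at (418,220), with its front facing image-left, and the knob is at (428,200).

```bash
python3 - <<'E'
from h import *
im,d=load('top'); hsv=cv2.cvtColor(im,cv2.COLOR_RGB2HSV)
m=cv2.inRange(hsv,(8,140,90),(25,255,255)); n,l,st,c=cv2.connectedComponentsWithStats(m)
for i in range(1,n):
    if st[i,4]<8: continue
    v,u=np.where(l==i); r=cv2.minAreaRect(np.c_[u,v].astype(np.float32)); b=cv2.boxPoints(r)
    W=onplane('top',b,.058)[:,:2]; e=[W[1]-W[0],W[2]-W[1]]; L=max(e,key=np.linalg.norm)
    print('orange',st[i,4],r[0],onplane('top',r[0],.058)[0].round(4),[round(np.linalg.norm(x),3) for x in e],np.degrees(np.arctan2(L[1],L[0])).round(1))
P=cloud('top',d)
# deck: points with z 0.110..0.124 near the stand
roi=np.zeros((480,640),bool); roi[160:275,375:470]=1
k=roi&(abs(P[...,2]-.117)<.006); v,u=np.where(k); r=cv2.minAreaRect(P[k][:,:2].astype(np.float32)); print('deck',k.sum(),r, np.median(P[k][:,2]))
hi=roi&(P[...,2]>.155)&(P[...,2]<.18)
r=cv2.minAreaRect(P[hi][:,:2].astype(np.float32)); print('knob',hi.sum(),r)
# line & pointer & yellow
w=roi&(hsv[...,2]>140)&(hsv[...,1]<50)&(abs(P[...,2]-.117)<.006); print('line',w.sum()); q=onplane('top',np.argwhere(w)[:,::-1],.117)[:,:2]; print(q.min(0),q.max(0),q.mean(0)); print('linefit',cv2.fitLine(q.astype(np.float32),cv2.DIST_HUBER,0,.01,.01).ravel())
y=roi&(cv2.inRange(hsv,(20,120,100),(35,255,255))>0); print('yellow',onplane('top',np.argwhere(y)[:,::-1].mean(0),.117))
bl=roi&(cv2.inRange(hsv,(95,120,60),(125,255,255))>0); print('blue',P[bl].min(0),P[bl].max(0))
a=cv2.resize(im[195:300,205:300],None,fx=4,fy=4,interpolation=2); b=cv2.resize(im[165:270,375:475],None,fx=4,fy=4,interpolation=2)
cv2.imwrite('pics/crop.png',np.hstack([a,b])[...,::-1])
E
```

```text
orange 263 (233.41380310058594, 262.46551513671875) [0.4472 0.2931 0.058 ] [np.float64(0.118), np.float64(0.018)] -22.1
orange 120 (162.84405517578125, 254.19061279296875) [0.4753 0.4865 0.058 ] [np.float64(0.011), np.float64(0.081)] -130.2
deck 4009 ((0.5686994791030884, -0.1964767426252365), (0.19143344461917877, 0.2485913336277008), 78.19182586669922) 0.11718704197569041
knob 98 ((0.5932804346084595, -0.23687392473220825), (0.013102542608976364, 0.04809565842151642), 43.3219108581543)
line 63
[ 0.46342144 -0.2860648 ] [ 0.64554973 -0.1429351 ] [ 0.54614434 -0.21658651]
linefit [ 0.19999579  0.97979677  0.55087036 -0.21321593]
yellow [[ 0.5940601  -0.27332599  0.117     ]]
blue [ 0.26205846 -0.33430504  0.06767335] [0.55520041 0.06102766 1.68385299]
```

View pics/crop.png

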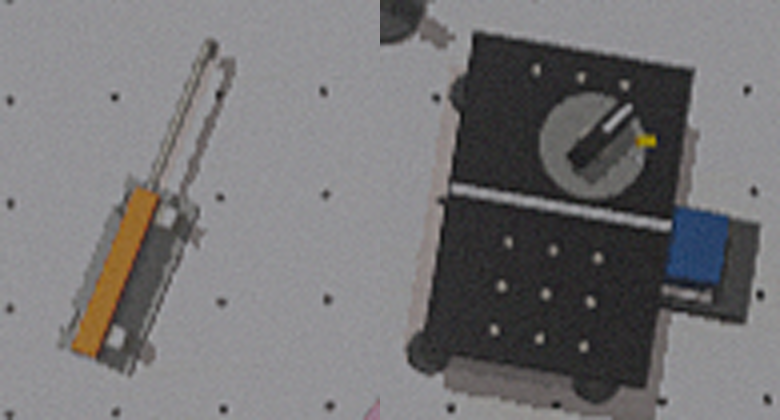

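```bash
python3 - <<'E'
from h import *
c=lambda x,y:((x-380+.5)/4+375-.5,(y+.5)/4+165-.5)
W=onplane('top',[c(472,33),c(693,70),c(645,385),c(428,347),c(452,188),c(670,227)],.117)[:,:2]; print(W.round(4))
fl,rl,rr,fr=W[:4]; ctr=W[:4].mean(0); yv=(fl+fr-rl-rr); xv=(fl+rl-fr-rr); print(ctr,np.linalg.norm(yv)/2,np.linalg.norm(xv)/2,np.degrees(np.arctan2(yv[1],yv[0])),np.degrees(np.arctan2(xv[1],xv[0])))
l=W[4]-W[5];print('line',np.linalg.norm(l),np.degrees(np.arctan2(l[1],l[0])),W[4:].mean(0))
hk=onplane('top',[(210.5)/4+204.5,(45.5)/4+194.5],.05)[0,:2]; g=np.array([.4472,.2931]); e=hk-g; print('hook',hk,np.linalg.norm(e),np.degrees(np.arctan2(e[1],e[0])))
im,d=load('side'); h=cv2.cvtColor(im,cv2.COLOR_RGB2HSV); P=cloud('side',d)
m=(cv2.inRange(h,(0,130,50),(6,255,255))|cv2.inRange(h,(174,130,50),(180,255,255))); m[:150]=0;m[215:]=0;m[:,:310]=0;m[:,380:]=0
v,u=np.where(m>0); r=cv2.fitEllipse(np.c_[u,v].astype(np.float32)); Q=onplane('side',np.c_[u,v],.047)[:,:2]
print('red',len(u),u.min(),u.max(),v.min(),v.max(),cv2.minEnclosingCircle(Q.astype(np.float32)),P[m>0].min(0),P[m>0].max(0))
th=np.arctan2(yv[1],yv[0]);Y=np.array([np.cos(th),np.sin(th)]);X=np.array([Y[1],-Y[0]])
S=np.c_[(Q-ctr)@X,(Q-ctr)@Y]; print('stand',S.min(0),S.max(0))
# blue rear end from top, box top approx z=.076
im,d=load('top'); h=cv2.cvtColor(im,cv2.COLOR_RGB2HSV);P=cloud('top',d); m=cv2.inRange(h,(95,120,50),(125,255,255))>0; m[:210]=0;m[245:]=0;m[:,:440]=0;m[:,475:]=0
Q=onplane('top',np.argwhere(m)[:,::-1],.076)[:,:2];S=np.c_[(Q-ctr)@X,(Q-ctr)@Y]; print('blue',S.min(0),S.max(0),np.median(P[m][:,2]))
E
```

```text
[[ 0.672  -0.1603]
 [ 0.6424 -0.3082]
 [ 0.4299 -0.2636]
 [ 0.459  -0.1212]
 [ 0.5658 -0.142 ]
 [ 0.5354 -0.2863]]
[ 0.55083225 -0.21332562] 0.14804979832325021 0.2168438206973113 78.54640301937526 -11.134513411684235
line 0.14752787614217983 78.10713161765115 [ 0.55058173 -0.21415818]
hook [0.60527839 0.22718022] 0.17127228632054697 -22.63647438665768
red 124 334 352 175 189 ((0.5609381794929504, -0.17179566621780396), 0.027444642037153244) [ 0.51694878 -0.20935272  0.0123143 ] [ 0.58738671 -0.12797983  0.10901306]
stand [-0.02530353  0.02244956] [0.02203825 0.06900554]
blue [-0.02651332 -0.12060098] [ 0.02215162 -0.08316013] 0.07568619829548151
```

>>> {"fn": "arm_command", "kwargs": {"motion": [[70, -40, -28, 0, 1.7], [70, -80, -55, 0, 1.7], [70, -110, -77, 0, 1.7], [70, -140, -97, 0, 1.7], [70, -155, -108, 0, 1.7]], "newtons": 40}}

```text
time: 0.52
position: [0.3407, 0.4469, 0.2362]
tool_rot: [0.62, 3.078, -0.004]
ft_force: [1.0, -0.4, 0.2]
grip_width: 0.815
grip_force: 0.0
```

>>> {"fn": "arm_command", "kwargs": {"motion": [[70, -30, -20, 0, 0], [70, -65, -45, 0, 0], [70, -100, -70, 20, 0], [70, -130, -90, 45, 0], [70, -150, -105, 70, 0]]}}

```text
time: 0.93
position: [0.4366, 0.2975, 0.1691]
tool_rot: [0.613, 3.078, 0.004]
ft_force: [0.5, 0.3, 0.1]
grip_width: 0.806
grip_force: 0.0
```

```bash
cat >> h.py <<'E'
from scipy.spatial.transform import Rotation as R
def to(x,y,z,ydir=None):
    s=get_state(); M=R.from_rotvec(s['tool_rot']).as_matrix(); p=np.array(s['position'])
    a=np.degrees(np.arctan2(M[1,1],M[0,1])); print('t',round(s['time'],2),'pos',p.round(4),'ydir',a.round(1),'tilt',np.degrees(np.arccos(-M[2,2])).round(2),'q',np.round(s['joint_positions'],2))
    print('shift mm',(M.T@(np.array([x,y,z])-p)*1000).round(1),'spin',None if ydir is None else round((a-ydir+180)%360-180,1), 'w',s['grip_width'],'gf',s['grip_force'],'F',np.round(s['ft_force'],1))
E
python3 -c "
from h import *
to(.447,.293,.044,67.6)"
```

```text
t 0.93 pos [0.4366 0.2975 0.1691] ydir 67.5 tilt 0.23 q [-0.81  0.1   0.17  1.85 -0.02  1.18  0.55]
shift mm [-11.   -0.6 125.1] spin -0.1 w 0.8057004841288825 gf 0.0 F [0.5 0.3 0.1]
```

>>> {"fn": "arm_command", "kwargs": {"motion": [[70, -7, 0, 35, 0], [70, -10, 0, 70, 0], [70, -10, 0, 100, 0], [70, -10, 0, 122, 0], [70, -10, 0, 124, 0]]}}

```text
time: 1.35
position: [0.4404, 0.293, 0.0395]
tool_rot: [-0.61, -3.076, 0.011]
ft_force: [-1.3, -1.2, -0.1]
grip_width: 0.809
grip_force: 0.0
```

```bash
python3 - <<'E'
from h import *
to(.447,.293,.044,67.6)
im,d=look('side'); cv2.imwrite('pics/s1.png',cv2.resize(im[230:430,220:460],None,fx=3,fy=3)[...,::-1])
E
```

```text
t 1.35 pos [0.4404 0.293  0.0395] ydir 67.6 tilt 0.54 q [-0.79  0.26  0.17  1.96 -0.05  0.94  0.59]
shift mm [-6.1  2.5 -4.6] spin -0.0 w 0.8093629719589258 gf 0.0 F [-1.3 -1.2 -0.1]
```

View pics/s1.png

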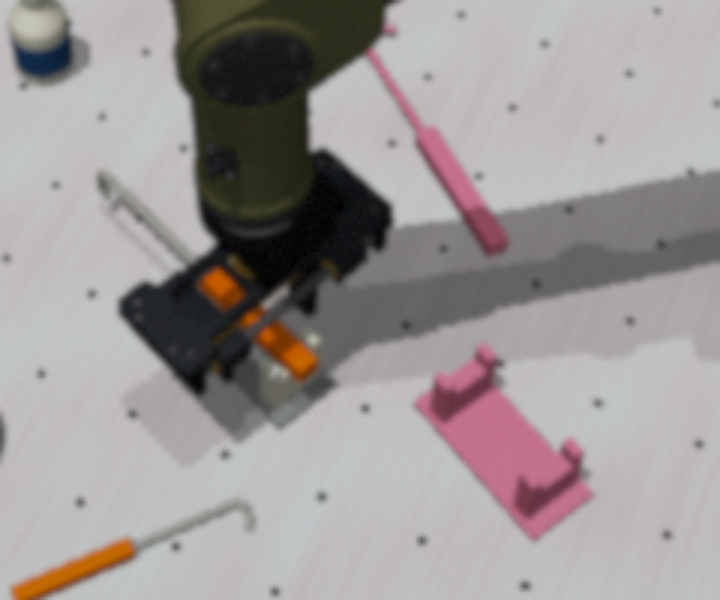

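The fingers straddle the orange handle at crop (260,320), between the forks. Next: a small correction, then close.

>>> {"fn": "arm_command", "kwargs": {"motion": [[70, -4, 1, -4, 0], [70, -4, 1, -4, 0], [0, -4, 1, -4, 0], [0, -4, 1, -4, 0], [0, -4, 1, -4, 0]]}}

```text
time: 1.82
position: [0.4483, 0.2955, 0.0495]
tool_rot: [0.611, 3.08, 0.003]
ft_force: [-0.1, 0.3, 1.5]
grip_width: 0.658
grip_force: 0.0
```

>>> {"fn": "arm_command", "kwargs": {"motion": [[0, 0, 0, 0, 0], [0, 0, 0, 0, 0], [0, 0, 0, 0, 0], [0, 0, 0, 0, 0]]}}

```text
time: 2.15
position: [0.4477, 0.295, 0.0484]
tool_rot: [0.611, 3.082, 0.0]
ft_force: [1.0, 0.1, -0.2]
grip_width: 0.362
grip_force: 0.0
```

```bash
python3 - <<'E'
from h import *
to(.447,.293,.044,67.6)
E
```

```text
t 2.15 pos [0.4477 0.295  0.0484] ydir 67.6 tilt 0.0 q [-0.78  0.26  0.17  1.94 -0.05  0.95  0.59]
shift mm [-0.1 -2.2  4.4] spin -0.0 w 0.3617271556058347 gf 0.0 F [ 1.   0.1 -0.2]
```

>>> {"fn": "arm_command", "kwargs": {"motion": [[0, 0, -2, 4, 0], [0, 0, -2, 4, 0], [0, 0, -2, 4, 0], [0, 0, -2, 4, 0], [0, 0, -2, 4, 0]]}}

```text
time: 2.57
position: [0.4467, 0.293, 0.044]
tool_rot: [-0.611, -3.081, 0.001]
ft_force: [-0.2, -0.6, -1.3]
grip_width: 0.202
grip_force: 40.0
```

>>> {"fn": "arm_command", "kwargs": {"motion": [[0, 0, 0, 0, 0], [0, 0, 0, 0, 0], [0, 0, 0, 0, 0]]}}

```text
time: 2.82
position: [0.447, 0.2932, 0.0443]
tool_rot: [0.611, 3.082, 0.0]
ft_force: [-0.0, 0.1, -2.4]
grip_width: 0.2
grip_force: 40.0
```

```bash
python3 - <<'E'
from h import *
to(.447,.293,.044,67.6)
E
```

```text
t 2.82 pos [0.447  0.2932 0.0443] ydir 67.6 tilt 0.0 q [-0.78  0.26  0.17  1.95 -0.05  0.94  0.59]
shift mm [-0.1 -0.2  0.3] spin -0.0 w 0.20027411038922077 gf 39.98753836378455 F [-0.   0.1 -2.4]
```

>>> {"fn": "arm_command", "kwargs": {"motion": [[0, 0, 0, -15, 0], [0, 0, 0, -45, 0], [0, 0, 0, -80, 0], [0, 0, 0, -110, 0], [0, 0, 0, -126, 0]]}}

```text
time: 3.23
position: [0.4485, 0.2942, 0.1745]
tool_rot: [0.61, 3.078, 0.007]
ft_force: [1.8, 0.5, -0.9]
grip_width: 0.201
grip_force: 40.0
```

>>> {"fn": "arm_command", "kwargs": {"motion": [[0, -15, -8, 0, 6], [0, -40, -23, 0, 13], [0, -70, -40, 0, 20], [0, -100, -58, 0, 27], [0, -125, -72, 0, 34]]}}

```text
time: 3.65
position: [0.5363, 0.1764, 0.1706]
tool_rot: [1.495, 2.762, -0.0]
ft_force: [0.8, 0.2, -2.2]
grip_width: 0.202
grip_force: 40.0
```

```bash
python3 - <<'E'
from h import *
to(.611,.080,.17,-11.5)
f=np.load('top.npz'); P=cloud('top',f['d']); C=np.array([.551,-.2135])
for n,(v0,v1,u0,u1) in dict(lens=(145,180,362,395),bottle=(150,182,282,306)).items():
    q=P[v0:v1,u0:u1].reshape(-1,3); q=q[(q[:,2]>.025)&(q[:,2]<.2)]; b=(q[:,:2]-C)@np.array([[.98,.199],[-.199,.98]]); print(n,len(q),q.min(0).round(3),q.max(0).round(3),'stand',b.min(0).round(3),b.max(0).round(3))
E
```

```text
t 3.65 pos [0.5363 0.1764 0.1706] ydir 33.2 tilt 0.07 q [-0.66  0.18  0.33  1.77 -0.06  1.2   0.27]
shift mm [-121.5    9.8    0.8] spin 44.7 w 0.2017967372981032 gf 39.982108511030674 F [ 0.8  0.2 -2.2]
lens 211 [ 0.706 -0.138  0.026] [ 0.747 -0.087  0.134] stand [0.136 0.107] [0.168 0.161]
bottle 275 [0.7   0.099 0.025] [0.746 0.147 0.108] stand [0.078 0.341] [0.123 0.389]
```

>>> {"fn": "arm_command", "kwargs": {"motion": [[0, -20, -2, 0, 7], [0, -45, -4, 0, 14], [0, -70, -5, 0, 21], [0, -90, -7, 0, 28], [0, -104, -8, 0, 35]]}}

```text
time: 4.07
position: [0.5868, 0.085, 0.1704]
tool_rot: [2.258, 2.183, -0.001]
ft_force: [0.2, -0.7, -1.6]
grip_width: 0.201
grip_force: 40.0
```

>>> {"fn": "arm_command", "kwargs": {"motion": [[0, 0, 0, 20, 2], [0, 0, 0, 45, 2], [0, 0, 0, 70, 2], [0, 0, 0, 85, 2], [0, 0, 0, 87, 2]]}}

```text
time: 4.48
position: [0.5832, 0.0875, 0.0798]
tool_rot: [-2.285, -2.152, 0.009]
ft_force: [-1.5, 0.1, -1.8]
grip_width: 0.202
grip_force: 40.0
```

```bash
python3 - <<'E'
from h import *
to(.587,.085,.083,-3.5)
im,d=look('top'); cv2.imwrite('pics/t2.png',cv2.resize(im[140:280,260:460],None,fx=4,fy=4)[...,::-1])
im,d=look('side')
E
```

```text
t 4.48 pos [0.5832 0.0875 0.0798] ydir -3.4 tilt 0.36 q [-0.57  0.34  0.45  1.79 -0.17  1.05 -0.12]
shift mm [-2.3  3.9 -3.3] spin 0.1 w 0.20174745396161953 gf 39.98747868463397 F [-1.5  0.1 -1.8]
```

View pics/t2.png

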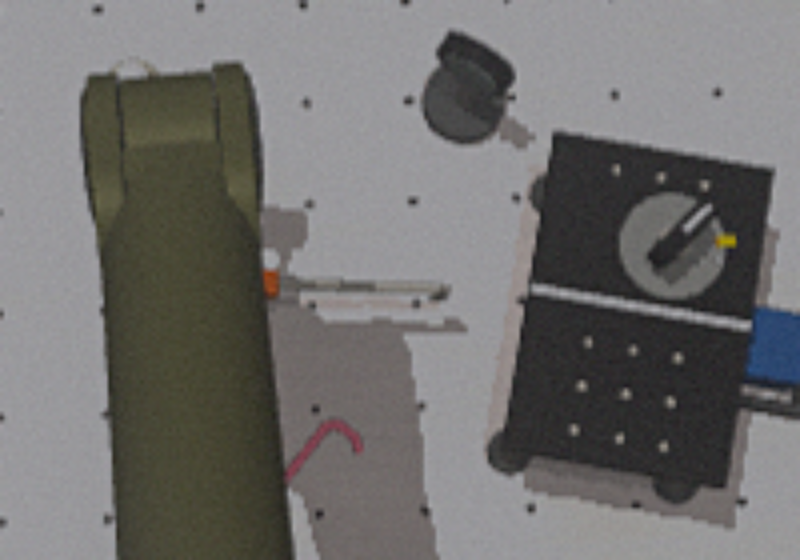

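The hook's end is at crop (445,292), just in front of the deck. The white line runs from crop (533,290) to (750,325).

```bash
python3 - <<'E'
from h import *
C=np.array([.551,-.2135]);A=np.array([[.98,.199],[-.199,.98]])
im,d=load('top'); P=cloud('top',d)
h=onplane('top',[[445/4+259.6,291/4+139.6]],.086)[0]; print('hook end',h,'stand',(h[:2]-C)@A, 'depth z',np.round(P[210:215,368:373,2],3)[2])
f=onplane('top',[[463/4+259.6,103/4+139.6]],.005)[0]; print('lens foot stand',(f[:2]-C)@A)
s=get_state(); a=np.radians(-93.4); p=np.array(s['position'][:2])+.174*np.array([np.cos(a),np.sin(a)]);print('pred hook',p,(p-C)@A)
to(*(s['position'][:2]),.083,-3.5)
print('goal hook eye', )
# target grip so that hook (shank) lies at stand (0,.0455)
a=np.radians(-93.5)
for y in (.128,.047): 
    w=C+A@np.array([0,y]); g=w-.174*np.array([np.cos(a),np.sin(a)]); print(y,w,'grip',g); to(*g,.083,-3.5)
E
```

```text
hook end [ 0.57137429 -0.086476    0.086     ] stand [-0.00531097  0.12853801] depth z [0.088 0.091 0.084 0.086 0.08 ]
lens foot stand [0.1509183  0.13366825]
pred hook [ 0.57518689 -0.08591841] [-0.00168558  0.12984315]
t 4.58 pos [0.5855 0.0878 0.0829] ydir -3.4 tilt 0.08 q [-0.57  0.34  0.45  1.79 -0.17  1.05 -0.12]
shift mm [-0.  -0.  -0.1] spin 0.1 w 0.1997628542327865 gf 39.98742649331689 F [-0.2 -0.1 -0.5]
goal hook eye
0.128 [ 0.576472 -0.08806 ] grip [0.58709445 0.08561545]
t 4.58 pos [0.5855 0.0878 0.0829] ydir -3.4 tilt 0.08 q [-0.57  0.34  0.45  1.79 -0.17  1.05 -0.12]
shift mm [-2.1  1.7 -0.1] spin 0.1 w 0.1997628542327865 gf 39.98742649331689 F [-0.2 -0.1 -0.5]
0.047 [ 0.560353 -0.16744 ] grip [0.57097545 0.00623545]
t 4.58 pos [0.5855 0.0878 0.0829] ydir -3.4 tilt 0.08 q [-0.57  0.34  0.45  1.79 -0.17  1.05 -0.12]
shift mm [-82.3  -9.6  -0. ] spin 0.1 w 0.1997628542327865 gf 39.98742649331689 F [-0.2 -0.1 -0.5]
```

>>> {"fn": "arm_command", "kwargs": {"motion": [[0, -12, -2, -3, 0], [0, -32, -3, -3, 0], [0, -54, -5, -3, 0], [0, -72, -7, -3, 0], [0, -82, -8, -3, 0]]}}

```text
time: 5.0
position: [0.5736, 0.0025, 0.0886]
tool_rot: [2.289, 2.148, 0.003]
ft_force: [0.1, -1.0, -1.1]
grip_width: 0.196
grip_force: 40.0
```

>>> {"fn": "arm_command", "kwargs": {"motion": [[0, 0, 0, 0, 0], [0, 0, 0, 0, 0]]}}

```text
time: 5.17
position: [0.5737, 0.0063, 0.0875]
tool_rot: [2.288, 2.152, 0.004]
ft_force: [-0.7, 1.0, -0.8]
grip_width: 0.205
grip_force: 40.0
```

```bash
python3 - <<'E'
from h import *
to(.571,.0062,.083,-3.5)
im,d=look('side'); cv2.imwrite('pics/s3.png',cv2.resize(im[130:230,280:420],None,fx=5,fy=5,interpolation=2)[...,::-1])
E
```

```text
t 5.17 pos [0.5737 0.0063 0.0875] ydir -3.5 tilt 0.13 q [-0.48  0.3   0.49  1.83 -0.16  1.05  0.01]
shift mm [-0.3 -2.7  4.5] spin -0.0 w 0.20546000286891297 gf 39.98765090480447 F [-0.7  1.  -0.8]
```

View pics/s3.png

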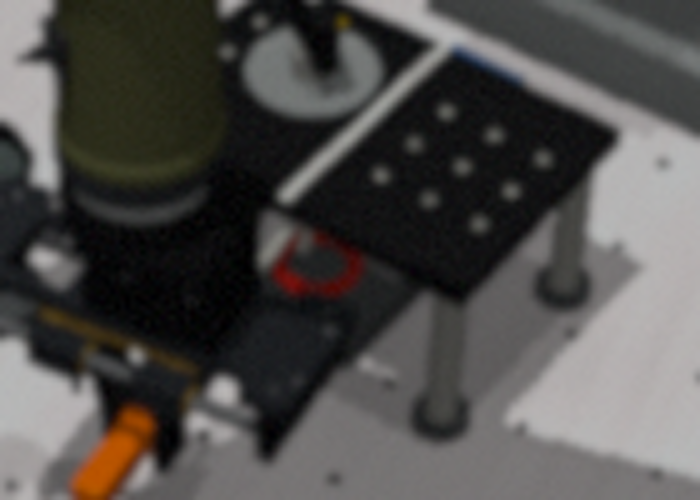

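The red ring is centred at about crop (318,266), and the rod passes above its left edge. I'll project the predicted hook tip to compare.

```bash
python3 - <<'E'
from h import *
def proj(n,X):
    p=camera_params(n);K=np.array(p['intrinsics']);T=np.linalg.inv(np.array(p['extrinsics'])); c=np.array(X)@T[:3,:3].T+T[:3,3]; q=c@K.T; return q[:,:2]/q[:,2:]
s=get_state();p=np.array(s['position']);a=np.radians(-93.5);h=np.r_[p[:2]+.174*np.array([np.cos(a),np.sin(a)]),p[2]+.005-.015]
print('hook',h); L=[h+[0,0,.015],h,h-[0,0,.017],np.array([.560,-.1695,.045])]
print(((proj('side',L)-[280,130])*5).round(0))
print((h[:2]-[.551,-.2135])@np.array([[.98,.199],[-.199,.98]]))
E
```

```text
hook [ 0.56302909 -0.16612064  0.07719066]
[[306. 204.]
 [305. 225.]
 [304. 248.]
 [311. 267.]]
[0.00236001 0.04882556]
```

>>> {"fn": "arm_command", "kwargs": {"motion": [[0, -1, -3, 0, 0], [0, -1, -3, 8, 0], [0, -1, -3, 16, 0], [0, -1, -3, 24, 0], [0, -1, -3, 30, 0]]}}

```text
time: 5.63
position: [0.5692, 0.0061, 0.0546]
tool_rot: [-2.285, -2.154, 0.002]
ft_force: [-0.6, 0.5, -1.9]
grip_width: 0.201
grip_force: 40.0
```

>>> {"fn": "arm_command", "kwargs": {"motion": [[0, 0, 0, 0, 0], [0, 0, 0, 0, 0]]}}

```text
time: 5.8
position: [0.5694, 0.0056, 0.0554]
tool_rot: [-2.286, -2.153, 0.002]
ft_force: [0.3, -0.8, -1.2]
grip_width: 0.201
grip_force: 40.0
```

```bash
python3 - <<'E'
from h import *
to(.571,.0062,.057,-3.5)
im,d=look('side'); cv2.imwrite('pics/s4.png',cv2.resize(im[130:230,280:420],None,fx=5,fy=5,interpolation=2)[...,::-1])
E
```

```text
t 5.8 pos [0.5694 0.0056 0.0554] ydir -3.4 tilt 0.09 q [-0.47  0.33  0.48  1.86 -0.18  0.99  0.03]
shift mm [ 0.7  1.5 -1.6] spin 0.1 w 0.2012140722053875 gf 39.987535402178764 F [ 0.3 -0.8 -1.2]
```

View pics/s4.png

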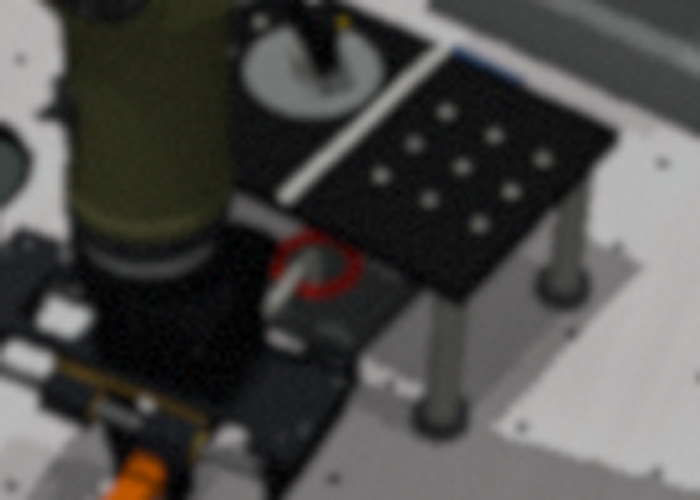

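The hook end sits inside the red ring at crop (318,262), with no contact force. I'll pull now.

>>> {"fn": "arm_command", "kwargs": {"motion": [[0, 8, 1, 0, 0], [0, 18, 2.5, 0, 0], [0, 30, 4, 0, 0], [0, 42, 6, 0, 0], [0, 54, 7.5, 0, 0]]}}

```text
time: 6.27
position: [0.5809, 0.0582, 0.0565]
tool_rot: [2.287, 2.152, -0.002]
ft_force: [-0.3, -4.3, -2.3]
grip_width: 0.205
grip_force: 40.0
```

>>> {"fn": "arm_command", "kwargs": {"motion": [[0, 10, 1.5, 0, 0], [0, 20, 3, 0, 0], [0, 30, 4, 0, 0], [0, 37, 5, 0, 0], [0, 43, 6, 0, 0]]}}

```text
time: 6.68
position: [0.5879, 0.0879, 0.0548]
tool_rot: [2.285, 2.14, -0.026]
ft_force: [-2.3, -34.1, -5.1]
grip_width: 0.204
grip_force: 40.0
```

```bash
python3 - <<'E'
from h import *
w=np.array([.571,.0062])+np.array([.199,.98])*.115
to(*w,.057,-3.5)
E
```

```text
t 6.68 pos [0.5879 0.0879 0.0548] ydir -3.8 tilt 1.11 q [-0.58  0.38  0.45  1.8  -0.17  1.01 -0.13]
shift mm [31.3  4.  -2.8] spin -0.3 w 0.20389472597047004 gf 39.98745135962963 F [ -2.3 -34.1  -5.1]
```

```bash
python3 - <<'E'
from h import *
im,d=look('side'); t,d2=look('top'); cv2.imwrite('pics/s5.png',np.hstack([cv2.resize(im[130:230,280:380],None,fx=4,fy=4,interpolation=2),cv2.resize(t[170:270,380:480],None,fx=4,fy=4,interpolation=2)])[...,::-1])
h=cv2.cvtColor(im,cv2.COLOR_RGB2HSV)
m=(cv2.inRange(h,(0,130,50),(6,255,255))|cv2.inRange(h,(174,130,50),(180,255,255))); m[:150]=0;m[225:]=0;m[:,:290]=0;m[:,380:]=0
Q=onplane('side',np.argwhere(m>0)[:,::-1],.047)[:,:2];S=(Q-[.551,-.2135])@np.array([[.98,.199],[-.199,.98]]);print('red',len(S),S.min(0),S.max(0))
h=cv2.cvtColor(t,cv2.COLOR_RGB2HSV);m=cv2.inRange(h,(95,120,50),(125,255,255))>0; m[:210]=0;m[245:]=0;m[:,:430]=0;m[:,475:]=0; print('blue',m.sum())
to(.6,.1,.057,-3.5)
E
```

```text
red 78 [-0.02327764  0.08285113] [0.02090657 0.1377835 ]
blue 0
t 6.78 pos [0.5879 0.0878 0.0545] ydir -3.8 tilt 1.05 q [-0.57  0.38  0.45  1.8  -0.17  1.01 -0.13]
shift mm [12.9 11.2 -2.8] spin -0.3 w 0.19645460572417933 gf 39.988931603729725 F [ -1.1 -25.7  -3.3]
```

View pics/s5.png

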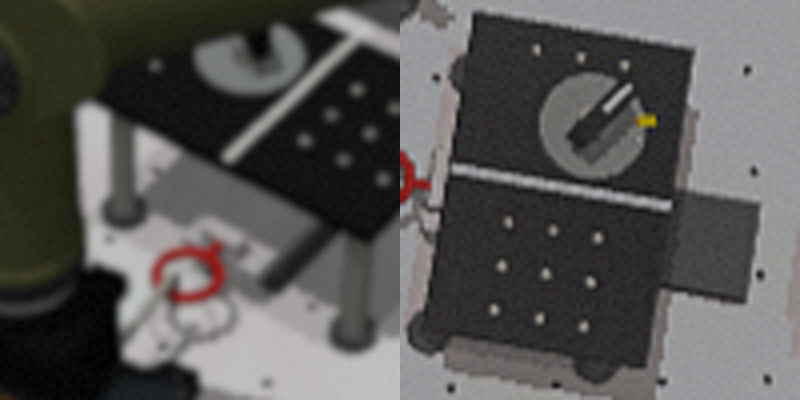

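The red ring now stands clear in front of the deck (left half, ring at (188,272)), and the blue box has gone under the deck. With 25–34 N of steady pull the carriage is at its stop. Next I'll ease back to the hole's centre and lift out.

>>> {"fn": "arm_command", "kwargs": {"motion": [[0, -8, -1, 0, 0], [0, -16, -2, 0, 0], [0, -23, -3, 0, 0], [0, -23, -3, 0, 0], [0, -23, -3, 0, 0]]}}

```text
time: 7.2
position: [0.5851, 0.0805, 0.0568]
tool_rot: [-2.285, -2.155, -0.003]
ft_force: [0.9, -0.0, -1.7]
grip_width: 0.203
grip_force: 40.0
```

```bash
python3 - <<'E'
from h import *
to(.6,.1,.057,-3.5)
im,d=look('side'); t,d2=look('top'); cv2.imwrite('pics/s6.png',np.hstack([cv2.resize(im[150:230,290:370],None,fx=5,fy=5,interpolation=2),cv2.resize(t[175:255,340:420],None,fx=5,fy=5,interpolation=2)])[...,::-1])
E
```

```text
t 7.2 pos [0.5851 0.0805 0.0568] ydir -3.4 tilt 0.11 q [-0.55  0.37  0.45  1.81 -0.19  1.   -0.09]
shift mm [20.4 13.7 -0.2] spin 0.1 w 0.20286196268318912 gf 39.987616930156946 F [ 0.9 -0.  -1.7]
```

View pics/s6.png

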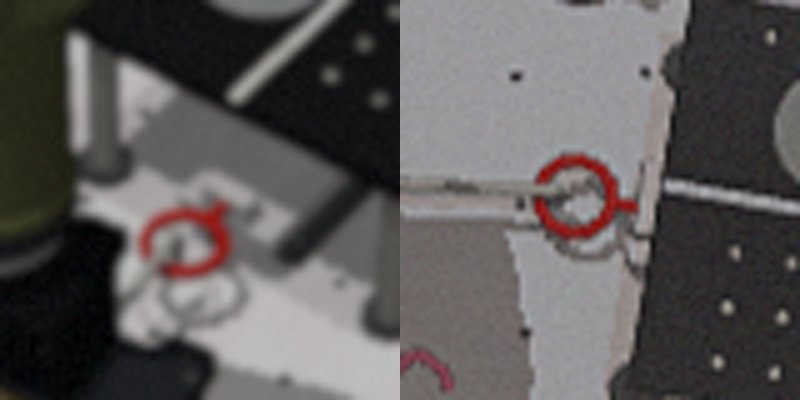

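The top half shows the hook end at (595,180) inside the ring centred at (577,196), not touching it. I'll lift out.

>>> {"fn": "arm_command", "kwargs": {"motion": [[0, 0, -3, 0, 0], [0, 0, -3, -10, 0], [0, 0, -3, -22, 0], [0, 0, -3, -40, 0], [0, 0, -3, -70, 0]]}}

```text
time: 7.72
position: [0.5803, 0.079, 0.1259]
tool_rot: [-2.285, -2.153, 0.005]
ft_force: [0.5, 0.2, -2.3]
grip_width: 0.204
grip_force: 40.0
```

>>> {"fn": "arm_command", "kwargs": {"motion": [[0, 0, 0, -30, 0], [0, 0, 0, -46, 0], [0, 0, 0, -46, 0]]}}

```text
time: 7.97
position: [0.5851, 0.0795, 0.1786]
tool_rot: [2.284, 2.151, 0.014]
ft_force: [0.4, 0.2, -0.9]
grip_width: 0.2
grip_force: 40.0
```

```bash
python3 - <<'E'
from h import *
to(.447,.2932,.174,67.6)
t,d2=look('top'); h=cv2.cvtColor(t,cv2.COLOR_RGB2HSV)
m=(cv2.inRange(h,(0,130,50),(6,255,255))|cv2.inRange(h,(174,130,50),(180,255,255))); m[:190]=0;m[240:]=0;m[:,:360]=0;m[:,395:]=0
Q=onplane('top',np.argwhere(m>0)[:,::-1],.047)[:,:2];S=(Q-[.551,-.2135])@np.array([[.98,.199],[-.199,.98]]);print('red',len(S),S.min(0),S.max(0))
# rod steel end: depth cloud points above .13 ahead of the gripper
P=cloud('top',d2); s=get_state(); p=np.array(s['position']); q=P[(abs(P[...,2]-p[2]-.006)<.012)&(P[...,1]<p[1]-.065)&(abs(P[...,0]-p[0])<.05)]
if len(q)>5: f=cv2.fitLine(q[:,:2].astype(np.float32),cv2.DIST_HUBER,0,.01,.01).ravel(); print(len(q),'rod ang',np.degrees(np.arctan2(f[1],f[0])),'endmin y',q[:,1].min(),'end dist',np.hypot(*(q-p)[:,:2].T).max())
E
```

```text
t 7.97 pos [0.5851 0.0795 0.1786] ydir -3.4 tilt 0.58 q [-0.59  0.23  0.47  1.71 -0.11  1.22 -0.15]
shift mm [ 205.  -150.7    3.9] spin -71.0 w 0.19992814244108986 gf 39.987413082271814 F [ 0.4  0.2 -0.9]
red 99 [-0.02321139  0.08040569] [0.02179949 0.13773514]
137 rod ang -89.80384 endmin y -0.25500970192442396 end dist 0.3349787322419584
```

>>> {"fn": "arm_command", "kwargs": {"motion": [[0, 15, -10, 0, -7], [0, 38, -28, 0, -14], [0, 62, -45, 0, -21], [0, 85, -62, 0, -28], [0, 105, -77, 0, -35]]}}

```text
time: 8.43
position: [0.5091, 0.1899, 0.171]
tool_rot: [-1.523, -2.746, 0.002]
ft_force: [-0.1, 0.2, -1.4]
grip_width: 0.203
grip_force: 40.0
```

```bash
python3 - <<'E'
from h import *
to(.447,.2932,.174,67.6)
E
```

```text
t 8.43 pos [0.5091 0.1899 0.171 ] ydir 32.0 tilt 0.14 q [-0.7   0.14  0.32  1.81 -0.05  1.2   0.19]
shift mm [120.5   2.   -2.9] spin -35.6 w 0.2025592484834532 gf 39.98566495254636 F [-0.1  0.2 -1.4]
```

>>> {"fn": "arm_command", "kwargs": {"motion": [[0, 24, 0, 0, -7], [0, 52, 1, 0, -14], [0, 80, 1, 0, -21], [0, 105, 2, 0, -28], [0, 120, 2, -2, -35.2]]}}

```text
time: 8.85
position: [0.447, 0.2943, 0.1726]
tool_rot: [-0.618, -3.077, 0.002]
ft_force: [0.1, 0.3, -1.6]
grip_width: 0.2
grip_force: 40.0
```

>>> {"fn": "arm_command", "kwargs": {"motion": [[0, 0, 0, 0, -0.4], [0, 0, 0, 0, -0.4]]}}

```text
time: 9.02
position: [0.4493, 0.2918, 0.1733]
tool_rot: [-0.623, -3.078, 0.003]
ft_force: [-0.2, -0.3, -1.8]
grip_width: 0.2
grip_force: 40.0
```

```bash
python3 - <<'E'
from h import *
t,d2=look('top'); to(.447,.2932,.09,67.6)
P=cloud('top',d2); s=get_state(); p=np.array(s['position']); u=np.array([np.cos(np.radians(-22.4)),np.sin(np.radians(-22.4))]);n=np.array([-u[1],u[0]])
r=P[...,:2]-p[:2]; a=r@u; b=r@n
k=(abs(P[...,2]-p[2]-.008)<.02)&(a>.05)&(a<.22)&(abs(b)<.03); print(k.sum(), 'end a',np.sort(a[k])[-5:],'slope',np.polyfit(a[k],b[k],1) if k.sum()>5 else 0,'z fit',np.polyfit(a[k],P[k][:,2],1))
k=(abs(P[...,2]-p[2]-.014)<.02)&(a<-.045)&(a>-.1)&(abs(b)<.02); print('handle rear',k.sum(),a[k].min() if k.any() else 0)
E
```

```text
t 9.07 pos [0.4502 0.2906 0.1734] ydir 67.0 tilt 0.11 q [-0.8   0.12  0.19  1.82 -0.02  1.2   0.57]
shift mm [ 3.9  1.3 83.4] spin -0.6 w 0.2028855117876944 gf 39.98717011883855 F [ 0.8 -0.5 -1.3]
156 end a [0.1732803  0.17473828 0.17523237 0.17555724 0.17752526] slope [ 0.00525947 -0.00012553] z fit [-0.05202816  0.18784355]
handle rear 0 0
```

>>> {"fn": "arm_command", "kwargs": {"motion": [[0, 4, 1, 15, -0.6], [0, 4, 1, 40, -0.6], [0, 4, 1, 65, -0.6], [0, 4, 1, 80, -0.6], [0, 4, 1, 85, -0.6]]}}

```text
time: 9.48
position: [0.446, 0.2909, 0.0861]
tool_rot: [-0.614, -3.078, 0.008]
ft_force: [0.5, -0.2, -1.5]
grip_width: 0.205
grip_force: 40.0
```

>>> {"fn": "arm_command", "kwargs": {"motion": [[0, 0, 0, 0, 0], [0, 0, 0, 0, 0], [0, 0, 0, 0, 0]]}}

```text
time: 9.73
position: [0.4481, 0.2943, 0.0907]
tool_rot: [0.609, 3.08, 0.003]
ft_force: [0.2, -0.5, -1.2]
grip_width: 0.201
grip_force: 40.0
```

```bash
python3 - <<'E'
from h import *
to(.447,.2932,.0445,67.6)
E
```

```text
t 9.73 pos [0.4481 0.2943 0.0907] ydir 67.7 tilt 0.14 q [-0.8   0.2   0.19  1.91 -0.04  1.03  0.59]
shift mm [ 0.6 -1.5 46.2] spin 0.1 w 0.2010353486916884 gf 39.987440295517445 F [ 0.2 -0.5 -1.2]
```

>>> {"fn": "arm_command", "kwargs": {"motion": [[0, 0, -1, 10, 0], [0, 0, -1, 22, 0], [0, 0, -1, 32, 0], [0, 0, -1, 40, 0], [0, 0, -1, 43, 0]]}}

```text
time: 10.15
position: [0.4453, 0.2925, 0.0442]
tool_rot: [-0.606, -3.08, 0.004]
ft_force: [-0.7, -0.5, -1.9]
grip_width: 0.198
grip_force: 40.0
```

>>> {"fn": "arm_command", "kwargs": {"motion": [[0, 0, 0, 1.5, 0], [0, 0, 0, 3, 0], [0, 0, 0, 3, 0]]}}

```text
time: 10.4
position: [0.4467, 0.2935, 0.0437]
tool_rot: [0.607, 3.082, 0.0]
ft_force: [0.6, -0.1, -1.8]
grip_width: 0.204
grip_force: 40.0
```

```bash
python3 - <<'E'
from h import *
to(.447,.2932,.0445,67.6)
E
```

```text
t 10.4 pos [0.4467 0.2935 0.0437] ydir 67.7 tilt 0.02 q [-0.79  0.26  0.18  1.95 -0.06  0.94  0.6 ]
shift mm [-0.4 -0.1 -0.8] spin 0.1 w 0.20446205836690548 gf 39.98754071071744 F [ 0.6 -0.1 -1.8]
```

>>> {"fn": "arm_command", "kwargs": {"motion": [[60, 0, 0, 0, 0], [60, 0, 0, 0, 0], [60, 0, 0, 0, 0], [60, 0, 0, 0, 0], [60, 0, 0, 0, 0]]}}

```text
time: 10.82
position: [0.4467, 0.2935, 0.0436]
tool_rot: [0.606, 3.082, 0.001]
ft_force: [-0.4, -0.4, -0.8]
grip_width: 0.49
grip_force: 0.0
```

>>> {"fn": "arm_command", "kwargs": {"motion": [[60, 0, 0, 0, 0], [60, 0, 0, -15, 0], [60, 0, 0, -50, 0], [60, 0, 0, -90, 0], [60, 0, 0, -130, 0]]}}

```text
time: 11.23
position: [0.4458, 0.2928, 0.1743]
tool_rot: [-0.607, -3.081, 0.002]
ft_force: [1.3, 0.3, -0.6]
grip_width: 0.686
grip_force: 0.0
```

>>> {"fn": "arm_command", "kwargs": {"motion": [[40, -25, -20, -25, 0], [40, -60, -45, -30, 0], [40, -95, -70, -30, 0], [40, -125, -95, -30, 0], [40, -150, -115, -30, 0]]}}

```text
time: 11.65
position: [0.5432, 0.1264, 0.2041]
tool_rot: [0.61, 3.08, -0.0]
ft_force: [0.5, -0.7, 0.6]
grip_width: 0.474
grip_force: 0.0
```

```bash
python3 - <<'E'
from h import *
t,d=look('top'); h=cv2.cvtColor(t,cv2.COLOR_RGB2HSV); P=cloud('top',d)
m=cv2.inRange(h,(8,140,90),(25,255,255)); m[:,:190]=0;m[300:]=0;m[:210]=0
v,u=np.where(m>0); r=cv2.minAreaRect(np.c_[u,v].astype(np.float32)); W=onplane('top',cv2.boxPoints(r),.058)[:,:2]
print('handle',len(u),onplane('top',r[0],.058)[0],[np.linalg.norm(W[i]-W[i+1]).round(3) for i in (0,1)],np.median(P[m>0][:,2]))
# knob
w=(h[...,2]>150)&(h[...,1]<60); w[:185]=0;w[210:]=0;w[:,:415]=0;w[:,440:]=0
roi=np.zeros((480,640),bool); roi[180:220,410:445]=1
hi=roi&(P[...,2]>.15)&(P[...,2]<.185); q=onplane('top',np.argwhere(hi)[:,::-1],.167)[:,:2]; rr=cv2.minAreaRect(q.astype(np.float32)); print('knob',rr)
pw=onplane('top',np.argwhere(w)[:,::-1],.167)[:,:2]; print('white',w.sum(),pw.mean(0)); f=cv2.fitLine(q.astype(np.float32),2,0,.01,.01).ravel(); print('dir',np.degrees(np.arctan2(f[1],f[0])))
y=cv2.inRange(h,(22,150,100),(35,255,255))>0; y&=roi|np.roll(roi,15,1); print('yellow',onplane('top',np.argwhere(y)[:,::-1].mean(0),.12))
c=cv2.inRange(h,(0,0,85),(180,60,160))>0
to(.593,-.237,.2,0)
E
```

```text
handle 270 [0.44746258 0.29374705 0.058     ] [np.float64(0.118), np.float64(0.018)] 0.05799712812829538
knob ((0.5915603041648865, -0.23514874279499054), (0.01284121535718441, 0.04913453385233879), 43.24480438232422)
white 7 [ 0.60218954 -0.24510188]
dir -48.447544
yellow [[ 0.59340786 -0.27330447  0.12      ]]
t 11.7 pos [0.546 0.119 0.204] ydir 67.1 tilt 0.37 q [-0.59  0.14  0.36  1.74 -0.05  1.26  0.95]
shift mm [-181.7 -309.7    6. ] spin 67.1 w 0.46822643360302235 gf 0.0 F [ 2.8 -5.4  0.1]
```

The rod is back: handle at (0.4475, 0.2937), top at 58 mm. Now to the knob, whose bar points at about -47° and must turn about 39° clockwise.

>>> {"fn": "arm_command", "kwargs": {"motion": [[40, -18, -32, 0, 5], [40, -38, -66, 0, 10], [40, -58, -100, 0, 15], [40, -76, -130, 0, 20], [40, -90, -154, 0, 24]]}}

```text
time: 12.12
position: [0.5666, -0.0499, 0.2036]
tool_rot: [1.244, 2.884, -0.001]
ft_force: [0.2, -0.9, 0.5]
grip_width: 0.46
grip_force: 0.0
```

>>> {"fn": "arm_command", "kwargs": {"motion": [[40, 0, 0, 0, 0], [40, 0, 0, 0, 0]]}}

```text
time: 12.28
position: [0.5665, -0.0485, 0.2033]
tool_rot: [1.239, 2.887, -0.0]
ft_force: [1.1, 0.2, -0.2]
grip_width: 0.459
grip_force: 0.0
```

```bash
python3 - <<'E'
from h import *
to(.5915,-.2355,.2,43)
E
```

```text
t 12.28 pos [ 0.5665 -0.0485  0.2033] ydir 43.5 tilt 0.01 q [-0.42  0.18  0.51  1.72 -0.09  1.27  0.88]
shift mm [-152.8 -110.7    3.4] spin 0.5 w 0.45922130055125265 gf 0.0 F [ 1.1  0.2 -0.2]
```

>>> {"fn": "arm_command", "kwargs": {"motion": [[40, -30, -22, 0, 0], [40, -68, -50, 0, 0], [40, -105, -77, 0, 0], [40, -138, -100, 0, 0], [40, -153, -111, 0, 0]]}}

```text
time: 12.7
position: [0.5925, -0.2361, 0.2033]
tool_rot: [1.233, 2.889, -0.001]
ft_force: [-0.4, -0.2, 0.4]
grip_width: 0.457
grip_force: 0.0
```

>>> {"fn": "arm_command", "kwargs": {"motion": [[40, 0, 0, 0, 0], [40, 0, 0, 0, 0], [40, 0, 0, 0, 0]]}}

```text
time: 12.95
position: [0.5929, -0.2309, 0.2027]
tool_rot: [-1.229, -2.89, -0.003]
ft_force: [-0.2, 0.1, -0.5]
grip_width: 0.459
grip_force: 0.0
```

```bash
python3 - <<'E'
from h import *
to(.5915,-.2355,.148,43)
E
```

```text
t 12.95 pos [ 0.5929 -0.2309  0.2027] ydir 43.9 tilt 0.13 q [-0.15  0.35  0.61  1.55 -0.2   1.31  1.25]
shift mm [-2.4 -4.2 54.7] spin 0.9 w 0.45930425929904495 gf 0.0 F [-0.2  0.1 -0.5]
```

>>> {"fn": "arm_command", "kwargs": {"motion": [[40, -2, -3, 3, 1], [40, -2, -3, 20, 1], [40, -2, -3, 38, 1], [40, -2, -3, 50, 1], [40, -2, -3, 54, 1]]}}

```text
time: 13.37
position: [0.5906, -0.2349, 0.1468]
tool_rot: [-1.255, -2.876, -0.001]
ft_force: [-0.6, 0.5, -0.6]
grip_width: 0.46
grip_force: 0.0
```

>>> {"fn": "arm_command", "kwargs": {"motion": [[0, 0, 0, 0, 0], [0, 0, 0, 0, 0], [0, 0, 0, 0, 0], [0, 0, 0, 0, 0], [0, 0, 0, 0, 0]], "newtons": 25}}

```text
time: 13.78
position: [0.5919, -0.2376, 0.1502]
tool_rot: [1.259, 2.877, 0.0]
ft_force: [-0.1, -1.0, 0.2]
grip_width: 0.166
grip_force: 2.0
```

```bash
python3 - <<'E'
from h import *
to(.5915,-.2355,.148,43)
E
```

```text
t 13.78 pos [ 0.5919 -0.2376  0.1502] ydir 42.7 tilt 0.09 q [-0.13  0.39  0.6   1.61 -0.23  1.21  1.26]
shift mm [1.8 1.1 2.2] spin -0.3 w 0.16571642017153515 gf 2.0032355014700443 F [-0.1 -1.   0.2]
```

>>> {"fn": "arm_command", "kwargs": {"motion": [[0, 0, 1, 0, 0], [0, 0, 1, 0, 0], [0, 0, 1, 0, 0]]}}

```text
time: 14.03
position: [0.5917, -0.2378, 0.1502]
tool_rot: [1.261, 2.877, -0.001]
ft_force: [-3.4, -2.2, 6.6]
grip_width: 0.161
grip_force: 25.0
```

>>> {"fn": "arm_command", "kwargs": {"motion": [[0, 0, 0, 0, 4], [0, 0, 0, 0, 9], [0, 0, 0, 0, 14], [0, 0, 0, 0, 19], [0, 0, 0, 0, 24]]}}

```text
time: 14.45
position: [0.592, -0.2376, 0.1502]
tool_rot: [1.836, 2.548, -0.001]
ft_force: [-2.7, -1.2, 5.2]
grip_width: 0.156
grip_force: 25.0
```

```bash
python3 - <<'E'
from h import *
to(.5915,-.2355,.148,4); print(get_state()['torque'])
E
```

```text
t 14.45 pos [ 0.592  -0.2376  0.1502] ydir 18.5 tilt 0.05 q [-0.19  0.4   0.68  1.61 -0.27  1.22  0.86]
shift mm [2.2 0.2 2.2] spin 14.5 w 0.15625255481534628 gf 24.997207489795983 F [-2.7 -1.2  5.2]
[-0.38534679  0.69481171  0.08031915]
```

>>> {"fn": "arm_command", "kwargs": {"motion": [[0, 0, 0, 0, 5], [0, 0, 0, 0, 10], [0, 0, 0, 0, 14.5], [0, 0, 0, 0, 14.5], [0, 0, 0, 0, 14.5]]}}

```text
time: 14.87
position: [0.5922, -0.2376, 0.1502]
tool_rot: [2.138, 2.3, -0.0]
ft_force: [-2.1, -0.3, 5.3]
grip_width: 0.158
grip_force: 25.0
```

>>> {"fn": "arm_command", "kwargs": {"motion": [[45, 0, 0, 0, 0], [45, 0, 0, 0, 0], [45, 0, 0, 0, 0], [45, 0, 0, 0, 0], [45, 0, 0, 0, 0]]}}

```text
time: 15.28
position: [0.5923, -0.2363, 0.149]
tool_rot: [-2.137, -2.302, -0.0]
ft_force: [0.7, -0.1, -0.8]
grip_width: 0.446
grip_force: 0.0
```

>>> {"fn": "arm_command", "kwargs": {"motion": [[45, 0, 0, -10, 0], [45, 0, 0, -35, 0], [45, 0, 0, -65, 0], [45, 0, 0, -90, 0], [45, 0, 0, -100, 0]]}}

```text
time: 15.7
position: [0.5937, -0.2377, 0.2542]
tool_rot: [2.134, 2.298, 0.005]
ft_force: [0.9, -0.7, 0.9]
grip_width: 0.517
grip_force: 0.0
```

>>> {"fn": "arm_command", "kwargs": {"motion": [[45, 30, 0, 0, 0], [45, 70, 0, 0, 0], [45, 110, 0, 0, 0], [45, 145, 0, 0, 0], [45, 170, 0, 0, 0]]}}

```text
time: 16.12
position: [0.5792, -0.0627, 0.2492]
tool_rot: [-2.132, -2.305, -0.002]
ft_force: [1.2, 0.5, -0.1]
grip_width: 0.514
grip_force: 0.0
```

```bash
python3 - <<'E'
from h import *
to(.5915,-.2355,.148,4)
t,d=look('top'); h=cv2.cvtColor(t,cv2.COLOR_RGB2HSV); P=cloud('top',d)
roi=np.zeros((480,640),bool); roi[180:220,410:445]=1
hi=roi&(P[...,2]>.15)&(P[...,2]<.185); q=onplane('top',np.argwhere(hi)[:,::-1],.167)[:,:2]; print('knob',len(q),cv2.minAreaRect(q.astype(np.float32))); f=cv2.fitLine(q.astype(np.float32),2,0,.01,.01).ravel(); print('dir',np.degrees(np.arctan2(f[1],f[0])))
cv2.imwrite('pics/t9.png',cv2.resize(t[140:300,210:480],None,fx=2.9,fy=2.9,interpolation=2)[...,::-1])
E
```

```text
t 16.12 pos [ 0.5792 -0.0627  0.2492] ydir 4.4 tilt 0.13 q [-0.53  0.2   0.69  1.63 -0.13  1.36  0.25]
shift mm [-173.5   -1.2  100.8] spin 0.4 w 0.5135053166202737 gf 0.0 F [ 1.2  0.5 -0.1]
knob 116 ((0.5907305479049683, -0.23588627576828003), (0.017041249200701714, 0.049246158450841904), 3.762808322906494)
dir -84.986664
```

View pics/t9.png

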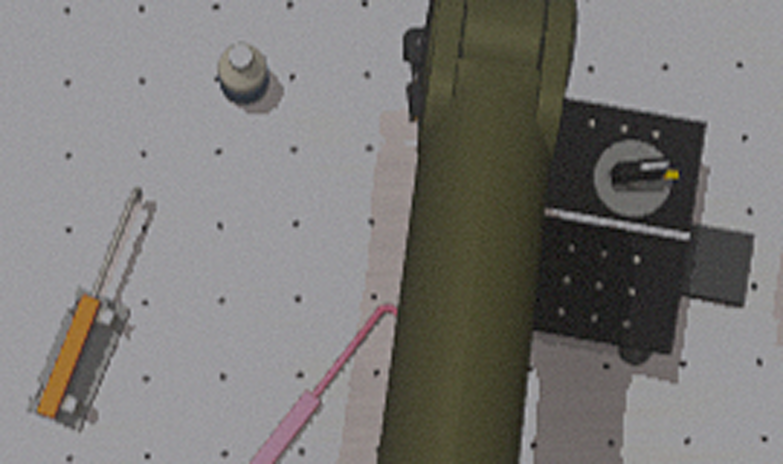

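The rod lies in both forks at (70,355), and the pointer at (655,170) is at the yellow mark at (672,174), measured at about -86°. The bottle is where it was. I'll let the arm settle and hand in.

>>> {"fn": "arm_command", "kwargs": {"motion": [[45, 0, 0, 0, 0], [45, 0, 0, 0, 0], [45, 0, 0, 0, 0]]}}

```text
time: 16.42
position: [0.5795, -0.0689, 0.2495]
tool_rot: [2.14, 2.299, -0.001]
ft_force: [-0.2, -0.2, 1.4]
grip_width: 0.52
grip_force: 0.0
```

```bash
python3 -c "
from bench import *
print(close_job())"
```

```text
the job is handed in; nothing more can be done
None
```

I handed the job in at about 16.4 s of the 64 s; no verdict came back, but by my own checks the carriage was drawn to its stop with the rod, the rod lies back in both forks of its rest, and the knob's pointer is at the yellow mark.

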